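# Unload a drilled aluminium tube from the leaf drill jig

### The job

The aluminium tube in the drill jig is finished. With the tube still in its seat, throw the bushing leaf over by its ball knob until it snaps back against its open stop, and flip the toggle clamp's handle up so that the clamp stands fully open; then lift the tube out, lay it down flat in the wooden tray without dropping it, and leave the jig open. Do not disturb the other things on the bench.

Things in the scene. Friction and masses are not known exactly. Their poses are not given: they have to be found in the camera images.
- jig: Drill jig screwed to the bench: plywood plate 225 (x) x 240 (y) x 18 mm with steel locators. Origin under the plate's middle on the bench, z up; ball knob and clamp handle point to its -x side, where a worker stands. The toggle clamp stands in front of the tube at y -60 mm on a wooden riser; the leaf's hinge cheeks stand behind it at x 58 to 94, y 21 to 99, up to z 90.
- seat (a point): Middle of the tube's seat floor, at jig (20, 0, 30) mm, 12 mm above the plate, jig axes. The tube lies along y between locators: rear x +21 to +32, top 22 above this point; front block x -48 to -21, y 45 to 75, top 41 above (the shut leaf rests on it); front pin at (-27, -82); stop at y +91. From y -38 to 20 both sides of the tube are free for the fingers, down to the plate.
- leaf (a joint): Swing of the bushing leaf, rad: 0 = shut, level over the tube (start); 2.0 = open on its stop, leaning back to +x. Flat aluminium plate 105 x 60 x 8 mm, 0.2 kg, jig y 30 to 90, 1.5 mm above the tube. Its side spring passes over centre at about 1.03: below that the leaf springs shut, above it it springs open. About 3 N up at the knob starts it; the force falls to nothing at the snap point.
- leaf_knob (a point): Centre of the leaf's black ball knob, 30 mm diameter, on a 10 mm rod off the leaf's free edge, 140 mm from the hinge axis. Shut, it lies at jig (-70, 60, 75.5) mm with free space round and under it; as the leaf opens it goes up and over to +x in a circle about the hinge. A light grip (20 N) lets it turn between the fingers as it goes; a hard one squeezes it out.
- leaf_hinge (a point): Middle of the leaf's hinge axis, which runs along the jig's y axis, at jig (70, 60, 75.5) mm. Fixed to the jig; axes as the jig's.
- clamp_arm (a joint): Swing of the toggle clamp's holding arm, rad: 0 = clamped, rubber foot on the tube, linkage locked past centre (start); 1.66 = fully open, arm standing up clear of the tube. It stays open when let go. Locked, the arm cannot be lifted directly: it is worked by the handle.
- clamp_grip (a point): Middle of the clamp handle's grip, a black round sleeve 18 mm in diameter, 70 mm long, at jig y -60. Clamped, it lies level along x, free below. Lifted, the handle turns up 1.4 rad about the jig's y axis until nearly upright; this point then goes in the jig's x-z plane from (-130, 92) mm by (-129, 110), (-125, 126), (-114, 143), (-97, 149) to (-80, 146). About 5 N; grip lightly.
- clamp_foot (a point): Underside of the clamp's rubber foot, on the end of the arm; clamped it rests on the tube's top at jig (16, -60, 70) mm.
- tube: The work piece: hollow square aluminium tube 40 x 180 x 40 mm, wall 2.5 mm, about 0.18 kg, loose, lying in the jig under leaf and clamp. Origin: middle of its underside; its length runs along its y axis, z up. Two drilled holes show on its top near the +y end, under the leaf.
- tube_center (a point): Middle of the tube, 20 mm above its underside.
- tray: Empty shallow wooden tray, 260 (x) x 230 (y) mm outside, 30 mm high, walls and floor 8 mm thick, open on top, fixed to the bench. Origin: middle of its underside, z up. It may stand left or right of the jig.
- tape_measure: Bystander: black tape measure 62 x 48 x 68 mm, origin under its middle, standing nearer to the robot than the jig.
- try_square: Bystander: try square lying flat, wooden stock 115 mm, steel blade 170 mm, origin under the stock's middle, far left on the bench.
- oil_can: Bystander: grey can 60 mm in diameter, 110 mm high, origin under its middle, beyond the jig and tray.
- drill: Bystander: cordless drill lying on its side at the right of the bench, about 170 x 220 x 68 mm, origin under its barrel.
Mind the look-alikes: they are no part of the job. Of the things like the tube, leave any that is black or blue; of the rest the smaller one is meant.

How it is judged:
By the outcome, as a careful person would: the job done as asked, in the order asked, and still so for the second after the job is handed in, with the robot touching nothing.
It also fails if it takes over 61 s, if anything falls off the work surface, if the arm or the gripper's body presses on something with over 40 N, if the wrist force passes 120 N, or if a joint passes its speed limit or range.

### The arm

A 6-joint arm with a two-finger parallel gripper is mounted at the origin on the work surface. World frame = base frame: x ahead of the robot, y to its left, z up, the work surface at z = 0. Lengths are in mm, angles in rad, forces in N, time in s.
With the tool pointing down it reaches from about 350 to 975 mm from the base axis. Payload 7.1 kg.
Tool frame: the origin (TCP) lies at the very end of the fingers, on their centre line; the grasp point (between the pads) lies env.grip_point_offset behind it (env.grip_point_offset is the distance from the TCP to the grasp point, in mm); z points along the fingers, y is the line along which they close (so a half turn about z gives the same grasp; the last joint's range is limited). The gripper opens to 88 mm and grips with 3 to 60 N. Pads are 20 mm wide; open, the fingers measure 115 mm over their backs; the gripper's body (75 mm by 178 mm) begins 61 mm behind the grasp point.
Start: joints at [-1.192, 0.423, 1.63, -0, 1.089, -0.019], TCP at [242.135, -576.173, 222.675] pointing down, gripper open.
Joint ranges: [-3, 3], [-0.9, 2.11], [0.09, 2.58], [-1.31, 4.45], [0.11, 2.69], [-2.54, 2.54]. Speed limits (rad/s): [2.39, 2.39, 3.01, 3.14, 3.14, 3.14].

### API

Orientations are given as a unit quaternion [x, y, z, w].
In Python, from station import telemetry, cams, env gives the robot as it stands.
- The arm moves only by the tool apply_moves, never from a script. Its argument "increments" is a list of rows, each an object of numbers: "tx", "ty", "tz": the shift along the tool's x, y, z in m; "rx", "ry", "rz": the turn, a rotation vector about the tool's x, y, z in degrees; "hand": the closure, from 0 (fully open) to 1 (shut). A call has 1 to 8 rows; each row is the pose to reach, as a shift and turn from the pose commanded when the call began, along the tool's axes at that moment; what a row does not reach only later rows make up. A row lasts 1/12 s, in which the tool goes at most 41.7 mm and 7.16 degrees, less where a joint would pass 70% of its speed; a pose out of reach is approached as far as the arm can. A call with a gripper value outside its range is refused whole. The fingers move at their own pace and stop on an object; "squeeze" is the grip in N (left out, the last holds). Time passes only in rows, so rows that repeat a pose let the fingers close. It gives the time, the measured TCP pose, the force, the opening and the grip force at its end, in the units of the state.
- telemetry.sense(): the state, without advancing time (a new reading comes with each control period).
- cams.get_image(name): name is "scene" or "top" or "wrist"; returns the picture (384x512x3 uint8, red, green, blue); there is no depth.
- cams.camera_info(name): a dict with "camera_matrix" (3x3 intrinsics, pixels), "T" (4x4, takes a point from camera to world coordinates). Camera axes: x right, y up, looking along -z (the intrinsics and any distortion apply to the point x, -y, -z); pixel columns grow to the right and rows downward; lengths in mm; the calibration is good to about 2 mm. A picture is of the moment at which its call begins: read the wrist's pose just before it. camera_info takes no time and is no camera call; for the wrist camera it gives the pose at the moment of the call.
- env.sign_off(): hands the job in; it is judged then, once.
The state is a dict: "clock": time; "joints": joint angles; "qd": joint speeds; "effort": joint torques, N m; "ee_pos": TCP position; "tcp_rot": TCP orientation; "force": force on the tool from outside, world axes, zero at the start; "ft_torque": the same for the moment, N m; "width": opening from 0.0 (shut) to 1.0 (fully open); "gripper_force": force on a finger pad.
Only numpy, scipy, OpenCV 4.12 (cv2) and the standard library are available. Lean on these libraries where they do the work, as an engineer would, in place of code of your own. Each camera call takes 0.05 s, during which the arm holds its last target. There are 200 camera calls.

## Working session

There is one attempt and no reset: what is moved stays moved. The work goes in short steps, Python scripts to look and compute and a tool call to move; the robot and the scene stay as the last step left them, time stands still between calls to the robot, and variables do not carry over. Pictures are saved under pics/ and viewed, at most 10 in all, crops included, and the job is handed in when it is done.

Besides the shell and the picture viewer there is one more tool, called after ">>>" as name(argument=value, ...), one argument or row to a line, values as JSON. apply_moves: Moves the arm, as the interface text tells. Its arguments: {"type":"object","properties":{"increments":{"type":"array","items":{"type":"object","properties":{"tx":{"type":"number"},"ty":{"type":"number"},"tz":{"type":"number"},"rx":{"type":"number"},"ry":{"type":"number"},"rz":{"type":"number"},"hand":{"type":"number"}}}},"squeeze":{"type":"number"}},"required":["increments"]}

```bash
mkdir -p pics; ls; python3 - <<'E'
from station import telemetry,cams,env
import cv2,numpy as np
s=telemetry.sense();print(s['clock'],s['ee_pos'],s['tcp_rot'],s['force'],s['width'],env.grip_point_offset)
for n in('scene','top'):
    im=cams.get_image(n);cv2.imwrite(f'pics/{n}0.png',cv2.resize(im[:,:,::-1],(800,600),interpolation=cv2.INTER_CUBIC));i=cams.camera_info(n);print(n,{k:(np.round(v,3).tolist() if hasattr(v,'shape') else v) for k,v in i.items()})
E
```

```text
pics
0.0 [ 241.94014281 -575.6976969   221.91989465] [ 9.80283583e-01  1.97594388e-01 -1.41573933e-04 -7.31762135e-04] [-0.14017018  0.45351934 -0.31949886] 0.9982128545375806 18.700000000000003
scene {'camera_matrix': [[360.076, 0.0, 249.26], [0.0, 360.076, 191.783], [0.0, 0.0, 1.0]], 'T': [[0.587, -0.632, 0.506, 1090.171], [0.81, 0.459, -0.366, -403.375], [-0.0, 0.625, 0.781, 984.73], [0.0, 0.0, 0.0, 1.0]]}
top {'camera_matrix': [[449.187, 0.0, 250.575], [0.0, 449.187, 189.785], [0.0, 0.0, 1.0]], 'T': [[0.012, 0.998, -0.063, 411.661], [-1.0, 0.011, -0.012, 8.654], [-0.011, 0.063, 0.998, 1734.282], [0.0, 0.0, 0.0, 1.0]]}
```

View pics/scene0.png

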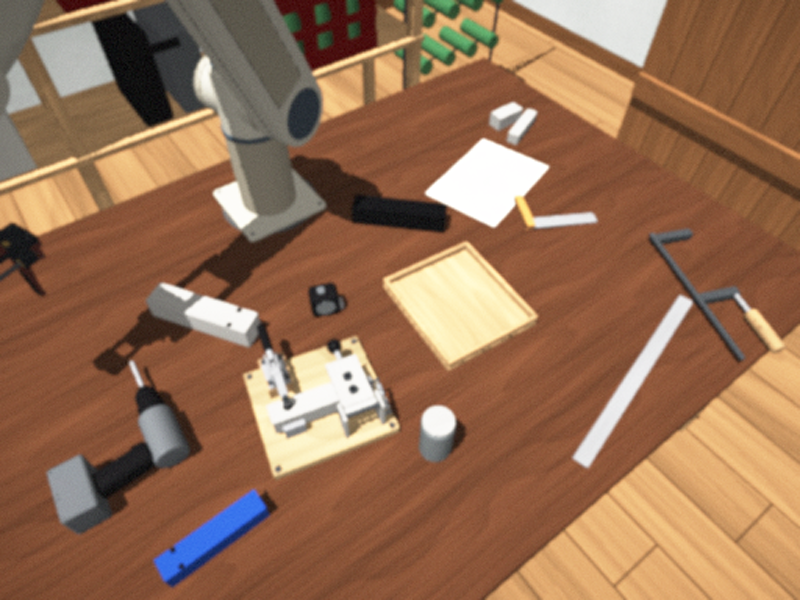

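View pics/top0.png

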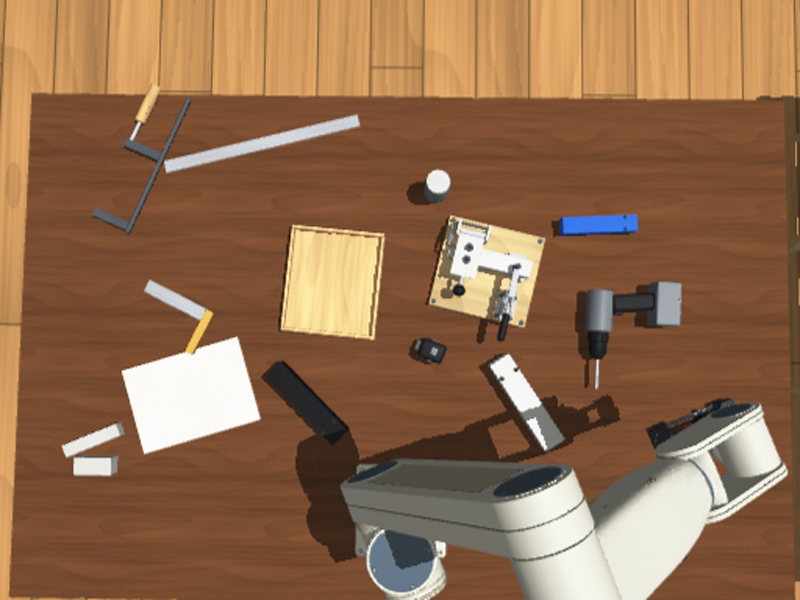

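Top view (800x600 picture): the candidates for the tube are the silver tube in the jig under the leaf and clamp (490,260), a larger silver tube (525,400), a black one (305,400) and a blue one (597,224). I choose the one in the jig. The tray is left of it at (332,282). Next is a close crop.

```bash
python3 - <<'E'
from station import cams
import cv2,numpy as np
im=cams.get_image('top')[:,:,::-1]
c=im[130:230,265:365];cv2.imwrite('pics/c1.png',cv2.resize(c,(600,600),interpolation=cv2.INTER_CUBIC))
E
cat > h.py <<'E'
from station import telemetry,cams,env
import numpy as np,cv2
from scipy.spatial.transform import Rotation as R
def ray(n,uv,z):
    i=cams.camera_info(n);K=np.array(i['camera_matrix']);T=np.array(i['T'])
    d=np.linalg.solve(K,[uv[0],uv[1],1.]);d=T[:3,:3]@[d[0],-d[1],-d[2]];o=T[:3,3]
    return o+d*(z-o[2])/d[2]
def proj(n,p):
    i=cams.camera_info(n);K=np.array(i['camera_matrix']);T=np.linalg.inv(np.array(i['T']))
    c=T[:3,:3]@np.array(p)+T[:3,3];u=K@[c[0],-c[1],-c[2]];return u[:2]/u[2]
E
```

```text
(no output)
```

View pics/c1.png

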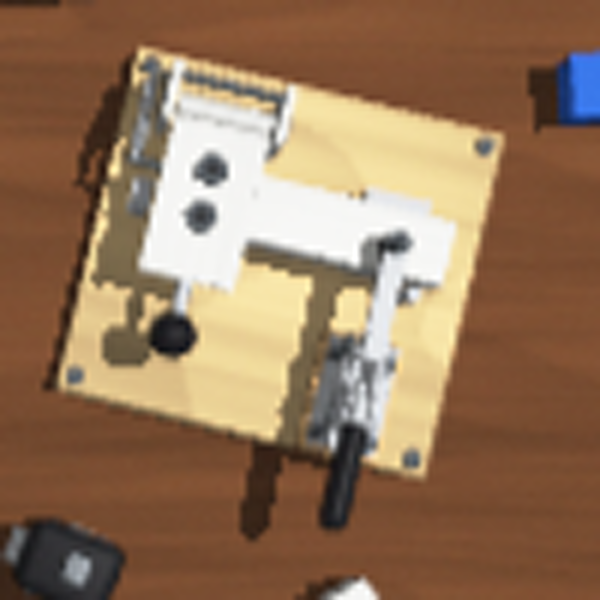

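The crop confirms the jig tube lies under the leaf and clamp. Plate corners are (140,47), (503,133), (425,478) and (60,388), the ball knob is (172,335), and the handle runs (350,430) to (335,525).

```bash
cat >> h.py <<'E'
E
python3 - <<'E'
from h import *
from scipy.optimize import least_squares
cv=lambda u:np.array([265,130])+(np.array(u)+.5)/6-.5
s8=lambda u:(np.array(u)+.5)*.64-.5
C=[(112.5,120,18),(112.5,-120,18),(-112.5,-120,18),(-112.5,120,18)]
tp=[cv(u) for u in[(140,47),(503,133),(425,478),(60,388)]]
sp=[s8(u) for u in[(398,428),(277,474),(246,375),(357,338)]]
W=lambda q,p:np.array([q[0]+np.cos(q[2])*p[0]-np.sin(q[2])*p[1],q[1]+np.sin(q[2])*p[0]+np.cos(q[2])*p[1],p[2]])
obs=[('top',c,u) for c,u in zip(C,tp)]+[('top',(-70,60,75.5),cv((172,335))) ]
so=[('scene',c,u) for c,u in zip(C,sp)]
for o in (obs,so,obs+so):
    r=least_squares(lambda q:np.concatenate([proj(n,W(q,c))-u for n,c,u in o]),[700,-150,-.2],x_scale=[1,1,.01])
    print(r.x,np.round(r.fun,1))
q=r.x
print('handle end top',proj('top',W(q,(-165,-60,92))),cv((335,525)))
for n in('knob',(-70,60,75.5)),('grip',(-130,-60,92)),('tube',(20,0,50)):print(n[0],W(q,n[1]))
t=[ray('top',s8(u),30) for u in[(291,226),(384,234),(375,339),(281,331)]]
print(np.round(t),np.mean(t,0))
# tall things nearby
print('tape',ray('top',s8((430,350)),68),'bigtube',[ray('top',s8(u),50).round() for u in[(505,353),(488,365),(545,450)]])
E
```

```text
[ 5.86797275e+02 -2.03326720e+02 -2.26111039e-01] [-0.1 -0.   0.3  0.1  0.1 -0.4 -0.4 -0.2  0.1  0.5]
[ 5.84544148e+02 -2.03322995e+02 -2.32658714e-01] [ 1.5 -0.3 -1.2  1.3 -0.7 -0.5  0.5 -1.2]
[ 5.85600534e+02 -2.03381785e+02 -2.30303433e-01] [ 0.1  0.2  0.4  0.6 -0.   0.  -0.4 -0.   0.   0.7  1.7 -0.1 -0.9  1.6
 -0.6 -0.2  0.6 -1.1]
handle end top [319.59936832 218.93117542] [320.41666667 217.08333333]
knob [ 531.1451088  -128.98684733   75.5       ]
grip [ 445.33652367 -232.1221309    92.        ]
tube [ 605.07247714 -207.94724379   50.        ]
[[690. 279.  30.]
 [672.  50.  30.]
 [416.  69.  30.]
 [432. 298.  30.]] [552.5822745 173.8484497  30.       ]
tape [391.21187268 -63.04935893  68.        ] bigtube [array([ 386., -243.,   50.]), array([ 357., -202.,   50.]), array([ 158., -338.,   50.])]
```

```bash
cat >> h.py <<'E'
Q=[586.3,-203.3,-.228]
def J(p,q=None):
    q=q or Q
    c,s=np.cos(q[2]),np.sin(q[2]);return np.array([q[0]+c*p[0]-s*p[1],q[1]+s*p[0]+c*p[1],p[2]])
def inv(w,q=None):
    q=q or Q;c,s=np.cos(q[2]),np.sin(q[2]);d=np.array(w)-[q[0],q[1],0]
    return np.array([c*d[0]+s*d[1],-s*d[0]+c*d[1],d[2]])
def go(w,yaw,start=None):
    "increment (mm, deg) from present pose to TCP world w, tool down, tool x at yaw"
    s=telemetry.sense();R0=R.from_quat(s['tcp_rot']);p=np.array(s['ee_pos'])
    R1=R.from_euler('z',yaw)*R.from_euler('x',np.pi)
    print(s['clock'].__round__(2),'pos',p.round(1),'jig',inv(p).round(1),'F',np.round(s['force'],1),'w',round(s['width'],3),'g',s['gripper_force'])
    print('t',np.round(R0.inv().apply(np.array(w)-p),1),'r',np.round(np.degrees((R0.inv()*R1).as_rotvec()),1))
E
python3 -c "
from h import *
go(J((-70,20,200)),Q[2])"
```

```text
0.15 pos [ 242.  -575.8  222.1] jig [-251.2 -440.7  222.1] F [ 0.2 -0.9  0.4] w 1.002 g 0.0
t [ 416.7 -267.2   22.4] r [-0.1  0.  35.9]
```

>>> apply_moves(
  increments=[
    {"tx": 0.026,"ty": -0.0167,"rz": 2.3},
    {"tx": 0.052,"ty": -0.0334,"rz": 4.5},
    {"tx": 0.078,"ty": -0.05,"rz": 9},
    {"tx": 0.104,"ty": -0.0667,"rz": 13.5},
    {"tx": 0.13,"ty": -0.0834,"rz": 18},
    {"tx": 0.156,"ty": -0.1,"rz": 23},
    {"tx": 0.182,"ty": -0.117,"rz": 28},
    {"tx": 0.208,"ty": -0.1336,"rz": 34},
  ],
)

```text
invalid input at $.increments[0]: expected keys tx, ty, tz, rx, ry, rz, hand
```

```bash
python3 -c "
from h import *
go(J((-70,20,200)),Q[2])"
```

```text
0.15 pos [ 242.  -575.8  222.1] jig [-251.2 -440.7  222.1] F [ 0.2 -0.9  0.4] w 1.002 g 0.0
t [ 416.7 -267.2   22.4] r [-0.1  0.  35.9]
```

>>> apply_moves(
  increments=[
    {"tx": 0.03,"ty": -0.019,"tz": 0,"rx": 0,"ry": 0,"rz": 3,"hand": 0},
    {"tx": 0.06,"ty": -0.038,"tz": 0,"rx": 0,"ry": 0,"rz": 6,"hand": 0},
    {"tx": 0.09,"ty": -0.058,"tz": 0,"rx": 0,"ry": 0,"rz": 10,"hand": 0},
    {"tx": 0.12,"ty": -0.077,"tz": 0,"rx": 0,"ry": 0,"rz": 14,"hand": 0},
    {"tx": 0.15,"ty": -0.096,"tz": 0,"rx": 0,"ry": 0,"rz": 19,"hand": 0},
    {"tx": 0.18,"ty": -0.115,"tz": 0,"rx": 0,"ry": 0,"rz": 24,"hand": 0},
    {"tx": 0.21,"ty": -0.135,"tz": 0,"rx": 0,"ry": 0,"rz": 30,"hand": 0},
    {"tx": 0.24,"ty": -0.154,"tz": 0,"rx": 0,"ry": 0,"rz": 36,"hand": 0},
  ],
)

```text
clock: 0.82
ee_pos: [404.2, -339.5, 222.6]
tcp_rot: [0.993, -0.118, -0.0, -0.0]
force: [1.4, -1.1, 0.2]
width: 1.001
gripper_force: 0.0
```

```bash
python3 -c "
from h import *
go(J((-70,20,200)),Q[2])"
```

```text
0.82 pos [ 404.2 -339.5  222.6] jig [-146.6 -173.9  222.6] F [ 1.4 -1.1  0.2] w 1.001 g 0.0
t [  75.1 -194.5   22.6] r [-0.   0.  -0.4]
```

>>> apply_moves(
  increments=[
    {"tx": 0.011,"ty": -0.028,"tz": 0.003,"rx": 0,"ry": 0,"rz": 0,"hand": 0},
    {"tx": 0.022,"ty": -0.056,"tz": 0.006,"rx": 0,"ry": 0,"rz": 0,"hand": 0},
    {"tx": 0.033,"ty": -0.084,"tz": 0.009,"rx": 0,"ry": 0,"rz": 0,"hand": 0},
    {"tx": 0.044,"ty": -0.112,"tz": 0.012,"rx": 0,"ry": 0,"rz": 0,"hand": 0},
    {"tx": 0.055,"ty": -0.14,"tz": 0.015,"rx": 0,"ry": 0,"rz": 0,"hand": 0},
    {"tx": 0.066,"ty": -0.168,"tz": 0.018,"rx": 0,"ry": 0,"rz": 0,"hand": 0},
    {"tx": 0.075,"ty": -0.1945,"tz": 0.0225,"rx": 0,"ry": 0,"rz": 0,"hand": 0},
    {"tx": 0.075,"ty": -0.1945,"tz": 0.0225,"rx": 0,"ry": 0,"rz": 0,"hand": 0},
  ],
)

```text
clock: 1.48
ee_pos: [522.8, -165.5, 199.4]
tcp_rot: [0.994, -0.113, -0.0, -0.001]
force: [-0.6, -0.2, 0.0]
width: 1.0
gripper_force: 0.0
```

```bash
python3 - <<'E'
from h import *
go(J((-70,60,120)),Q[2])
im=cams.get_image('wrist');cv2.imwrite('pics/w1.png',cv2.resize(im[:,:,::-1],(800,600),interpolation=cv2.INTER_CUBIC))
for n,p in dict(knob=(-70,60,75.5),grip=(-130,-60,92),gend=(-165,-60,92),c1=(112.5,120,18),c2=(-112.5,120,18),c3=(-112.5,-120,18),foot=(16,-60,70)).items(): print(n,(proj('wrist',J(p))/.64).round(0))
i=cams.camera_info('wrist');print(i['camera_matrix'].round(1),i['T'].round(2))
E
```

```text
1.48 pos [ 522.8 -165.5  199.4] jig [-70.4  22.4 199.4] F [-0.6 -0.2  0. ] w 1.0 g 0.0
t [  0.5 -37.5  79.4] r [-0.1  0.   0. ]
knob [327. 287.]
grip [544. 400.]
gend [540. 456.]
c1 [221. -54.]
c2 [251. 326.]
c3 [607. 326.]
foot [554. 123.]
[[343.6   0.  255.4]
 [  0.  343.6 190.8]
 [  0.    0.    1. ]] [[-2.3000e-01  9.4000e-01  2.7000e-01  5.9506e+02]
 [-9.7000e-01 -2.2000e-01 -6.0000e-02 -1.8444e+02]
 [ 0.0000e+00 -2.7000e-01  9.6000e-01  3.6144e+02]
 [ 0.0000e+00  0.0000e+00  0.0000e+00  1.0000e+00]]
```

View pics/w1.png

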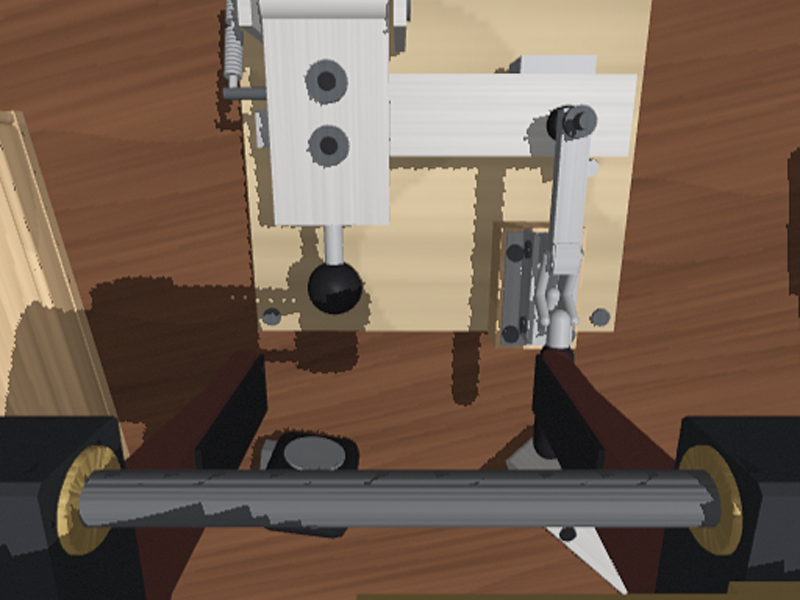

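In the wrist view the knob is at (335,288), the handle end at (547,458), and the plate corners at (257,330) and (613,331). That is about 3.5 mm to -y and 1.5 mm to -x of my estimate, so I correct it.

```bash
sed -i 's/^Q=.*/Q=[584.0,-206.4,-.228]/' h.py; python3 -c "
from h import *
go(J((-70,60,57)),Q[2])
for n,p in dict(knob=(-70,60,75.5),gend=(-165,-60,92),c2=(-112.5,120,18),c3=(-112.5,-120,18)).items(): print(n,(proj('wrist',J(p))/.64).round(0))
"
```

```text
1.53 pos [ 521.8 -167.1  199.6] jig [-69.5  24.2 199.6] F [-0.1 -0.4 -0.1] w 1.001 g 0.0
t [ -0.3 -35.7 142.6] r [-0.   0.1  0.1]
knob [333. 289.]
gend [546. 458.]
c2 [256. 328.]
c3 [612. 329.]
```

>>> apply_moves(
  increments=[
    {"tx": 0,"ty": -0.018,"tz": 0.015,"rx": 0,"ry": 0,"rz": 0,"hand": 0},
    {"tx": 0,"ty": -0.0355,"tz": 0.035,"rx": 0,"ry": 0,"rz": 0,"hand": 0},
    {"tx": 0,"ty": -0.0355,"tz": 0.058,"rx": 0,"ry": 0,"rz": 0,"hand": 0},
    {"tx": 0,"ty": -0.0355,"tz": 0.08,"rx": 0,"ry": 0,"rz": 0,"hand": 0},
    {"tx": 0,"ty": -0.0355,"tz": 0.102,"rx": 0,"ry": 0,"rz": 0,"hand": 0},
    {"tx": 0,"ty": -0.0355,"tz": 0.122,"rx": 0,"ry": 0,"rz": 0,"hand": 0},
    {"tx": 0,"ty": -0.0355,"tz": 0.135,"rx": 0,"ry": 0,"rz": 0,"hand": 0},
    {"tx": 0,"ty": -0.0355,"tz": 0.1425,"rx": 0,"ry": 0,"rz": 0,"hand": 0},
  ],
)

```text
clock: 2.2
ee_pos: [527.8, -135.2, 56.0]
tcp_rot: [0.993, -0.115, -0.001, -0.0]
force: [-0.2, 0.1, 0.3]
width: 0.998
gripper_force: 0.0
```

>>> apply_moves(
  increments=[
    {"tx": 0,"ty": 0,"tz": 0,"rx": 0,"ry": 0,"rz": 0,"hand": 0.4},
    {"tx": 0,"ty": 0,"tz": 0,"rx": 0,"ry": 0,"rz": 0,"hand": 0.6},
    {"tx": 0,"ty": 0,"tz": 0,"rx": 0,"ry": 0,"rz": 0,"hand": 0.8},
    {"tx": 0,"ty": 0,"tz": 0,"rx": 0,"ry": 0,"rz": 0,"hand": 0.8},
    {"tx": 0,"ty": 0,"tz": 0,"rx": 0,"ry": 0,"rz": 0,"hand": 0.8},
    {"tx": 0,"ty": 0,"tz": 0,"rx": 0,"ry": 0,"rz": 0,"hand": 0.8},
  ],
  squeeze=20,
)

```text
clock: 2.7
ee_pos: [529.7, -134.6, 58.4]
tcp_rot: [0.993, -0.115, 0.001, 0.0]
force: [1.2, 0.2, 0.0]
width: 0.582
gripper_force: 0.0
```

```bash
python3 - <<'E'
from h import *
go(J((-70,60,57)),Q[2])
im=cams.get_image('wrist');cv2.imwrite('pics/w2.png',im[:,:,::-1])
E
```

```text
2.7 pos [ 529.7 -134.6   58.4] jig [-69.1  57.7  58.4] F [1.2 0.2 0. ] w 0.582 g 0.0
t [-0.9 -2.3  1.4] r [ 0.  -0.1 -0.1]
```

>>> apply_moves(
  increments=[
    {"tx": 0,"ty": -0.001,"tz": 0.001,"rx": 0,"ry": 0,"rz": 0,"hand": 0.8},
    {"tx": 0,"ty": -0.001,"tz": 0.001,"rx": 0,"ry": 0,"rz": 0,"hand": 0.8},
    {"tx": 0,"ty": -0.001,"tz": 0.001,"rx": 0,"ry": 0,"rz": 0,"hand": 0.8},
    {"tx": 0,"ty": -0.001,"tz": 0.001,"rx": 0,"ry": 0,"rz": 0,"hand": 0.8},
    {"tx": 0,"ty": -0.001,"tz": 0.001,"rx": 0,"ry": 0,"rz": 0,"hand": 0.8},
    {"tx": 0,"ty": -0.001,"tz": 0.001,"rx": 0,"ry": 0,"rz": 0,"hand": 0.8},
  ],
  squeeze=20,
)

```text
clock: 3.25
ee_pos: [530.1, -130.8, 56.7]
tcp_rot: [0.993, -0.115, 0.0, -0.002]
force: [4.1, 15.6, 1.3]
width: 0.326
gripper_force: 20.0
```

```bash
python3 - <<'E'
from h import *
go(J((-70,60,57)),Q[2])
im=cams.get_image('wrist');cv2.imwrite('pics/w2.png',im[:,:,::-1])
# arc increments from shut, tool x=jig x, z down
for a in np.arange(.1,2.01,.1): print(round(a,2),np.round([140-140*np.cos(a),-140*np.sin(a)],0),end=' ')
E
```

```text
3.25 pos [ 530.1 -130.8   56.7] jig [-69.6  61.4  56.7] F [ 4.1 15.6  1.3] w 0.326 g 20.00021740794182
t [-0.4  1.4 -0.3] r [-0.2  0.  -0.2]
0.1 [  1. -14.] 0.2 [  3. -28.] 0.3 [  6. -41.] 0.4 [ 11. -55.] 0.5 [ 17. -67.] 0.6 [ 24. -79.] 0.7 [ 33. -90.] 0.8 [  42. -100.] 0.9 [  53. -110.] 1.0 [  64. -118.] 1.1 [  76. -125.] 1.2 [  89. -130.] 1.3 [ 103. -135.] 1.4 [ 116. -138.] 1.5 [ 130. -140.] 1.6 [ 144. -140.] 1.7 [ 158. -139.] 1.8 [ 172. -136.] 1.9 [ 185. -132.] 2.0 [ 198. -127.]
```

View pics/w2.png

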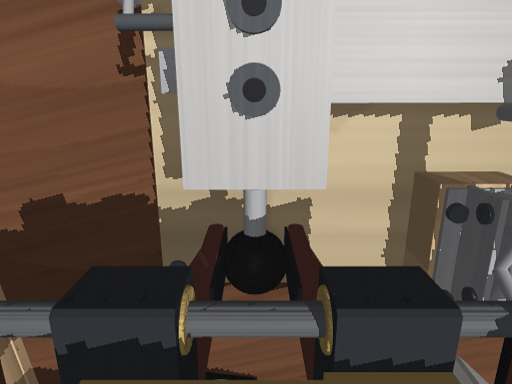

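Knob gripped: the ball at (255,262) lies between the pads. Now following the arc.

>>> apply_moves(
  increments=[
    {"tx": 0,"ty": -0.0015,"tz": -0.007,"rx": 0,"ry": 0,"rz": 0,"hand": 0.8},
    {"tx": 0.001,"ty": -0.0015,"tz": -0.018,"rx": 0,"ry": 0,"rz": 0,"hand": 0.8},
    {"tx": 0.004,"ty": -0.0015,"tz": -0.032,"rx": 0,"ry": 0,"rz": 0,"hand": 0.8},
    {"tx": 0.008,"ty": -0.0015,"tz": -0.046,"rx": 0,"ry": 0,"rz": 0,"hand": 0.8},
    {"tx": 0.014,"ty": -0.0015,"tz": -0.061,"rx": 0,"ry": 0,"rz": 0,"hand": 0.8},
    {"tx": 0.02,"ty": -0.0015,"tz": -0.073,"rx": 0,"ry": 0,"rz": 0,"hand": 0.8},
    {"tx": 0.028,"ty": -0.0015,"tz": -0.084,"rx": 0,"ry": 0,"rz": 0,"hand": 0.8},
    {"tx": 0.033,"ty": -0.0015,"tz": -0.09,"rx": 0,"ry": 0,"rz": 0,"hand": 0.8},
  ],
  squeeze=20,
)

```text
clock: 3.97
ee_pos: [562.1, -138.1, 147.5]
tcp_rot: [0.993, -0.115, -0.0, -0.001]
force: [-0.4, 7.6, -1.2]
width: 0.328
gripper_force: 20.0
```

Still held at 0.7 rad. Continuing to about 1.5 rad.

>>> apply_moves(
  increments=[
    {"tx": 0.009,"ty": 0,"tz": -0.01,"rx": 0,"ry": 0,"rz": 0,"hand": 0.8},
    {"tx": 0.02,"ty": 0,"tz": -0.02,"rx": 0,"ry": 0,"rz": 0,"hand": 0.8},
    {"tx": 0.031,"ty": 0,"tz": -0.028,"rx": 0,"ry": 0,"rz": 0,"hand": 0.8},
    {"tx": 0.043,"ty": 0,"tz": -0.035,"rx": 0,"ry": 0,"rz": 0,"hand": 0.8},
    {"tx": 0.056,"ty": 0,"tz": -0.04,"rx": 0,"ry": 0,"rz": 0,"hand": 0.8},
    {"tx": 0.07,"ty": 0,"tz": -0.045,"rx": 0,"ry": 0,"rz": 0,"hand": 0.8},
    {"tx": 0.083,"ty": 0,"tz": -0.048,"rx": 0,"ry": 0,"rz": 0,"hand": 0.8},
    {"tx": 0.097,"ty": 0,"tz": -0.05,"rx": 0,"ry": 0,"rz": 0,"hand": 0.8},
  ],
  squeeze=20,
)

```text
clock: 4.63
ee_pos: [657.5, -160.3, 197.3]
tcp_rot: [0.993, -0.115, 0.0, -0.001]
force: [1.4, 6.0, -2.2]
width: 0.324
gripper_force: 20.0
```

>>> apply_moves(
  increments=[
    {"tx": 0.014,"ty": 0,"tz": 0,"rx": 0,"ry": 0,"rz": 0,"hand": 0.8},
    {"tx": 0.028,"ty": 0,"tz": 0.001,"rx": 0,"ry": 0,"rz": 0,"hand": 0.8},
    {"tx": 0.042,"ty": 0,"tz": 0.004,"rx": 0,"ry": 0,"rz": 0,"hand": 0.8},
    {"tx": 0.053,"ty": 0,"tz": 0.007,"rx": 0,"ry": 0,"rz": 0,"hand": 0.8},
    {"tx": 0.06,"ty": 0,"tz": 0.009,"rx": 0,"ry": 0,"rz": 0,"hand": 0.8},
    {"tx": 0.064,"ty": 0,"tz": 0.011,"rx": 0,"ry": 0,"rz": 0,"hand": 0.8},
  ],
  squeeze=20,
)

```text
clock: 5.13
ee_pos: [721.2, -175.1, 186.2]
tcp_rot: [0.993, -0.115, 0.002, -0.001]
force: [5.3, 4.9, 3.4]
width: 0.326
gripper_force: 20.0
```

Near the stop. Opening the fingers, then rising straight up.

>>> apply_moves(
  increments=[
    {"tx": 0,"ty": 0,"tz": 0,"rx": 0,"ry": 0,"rz": 0,"hand": 0.3},
    {"tx": 0,"ty": 0,"tz": 0,"rx": 0,"ry": 0,"rz": 0,"hand": 0.3},
    {"tx": 0,"ty": 0,"tz": 0,"rx": 0,"ry": 0,"rz": 0,"hand": 0.3},
    {"tx": 0,"ty": 0,"tz": 0,"rx": 0,"ry": 0,"rz": 0,"hand": 0.3},
    {"tx": 0,"ty": 0,"tz": 0,"rx": 0,"ry": 0,"rz": 0,"hand": 0.3},
    {"tx": 0,"ty": 0,"tz": -0.015,"rx": 0,"ry": 0,"rz": 0,"hand": 0},
    {"tx": 0,"ty": 0,"tz": -0.035,"rx": 0,"ry": 0,"rz": 0,"hand": 0},
    {"tx": 0,"ty": 0,"tz": -0.06,"rx": 0,"ry": 0,"rz": 0,"hand": 0},
  ],
)

```text
clock: 5.8
ee_pos: [717.8, -176.3, 245.8]
tcp_rot: [0.993, -0.115, -0.001, -0.0]
force: [0.7, -0.6, 0.4]
width: 0.887
gripper_force: 0.0
```

```bash
python3 - <<'E'
from h import *
go(J((-130,-60,180)),Q[2])
im=cams.get_image('scene');cv2.imwrite('pics/s1.png',cv2.resize(im[170:310,130:290,::-1],(640,560),interpolation=cv2.INTER_CUBIC))
E
```

```text
5.8 pos [ 717.8 -176.3  245.8] jig [123.5  59.6 245.8] F [ 0.7 -0.6  0.4] w 0.887 g 0.0
t [-253.   120.3   66.5] r [-0.   0.2 -0.2]
```

View pics/s1.png

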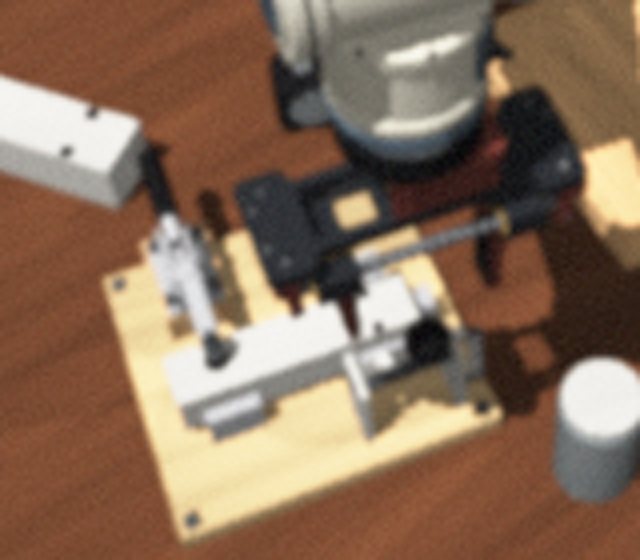

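The leaf stands open with the ball at (430,340), leaning back over the hinge. Next, the clamp handle.

>>> apply_moves(
  increments=[
    {"tx": -0.03,"ty": 0.014,"tz": 0,"rx": 0,"ry": 0,"rz": 0,"hand": 0},
    {"tx": -0.065,"ty": 0.03,"tz": 0,"rx": 0,"ry": 0,"rz": 0,"hand": 0},
    {"tx": -0.1,"ty": 0.047,"tz": 0,"rx": 0,"ry": 0,"rz": 0,"hand": 0},
    {"tx": -0.135,"ty": 0.064,"tz": 0.01,"rx": 0,"ry": 0,"rz": 0,"hand": 0},
    {"tx": -0.17,"ty": 0.08,"tz": 0.02,"rx": 0,"ry": 0,"rz": 0,"hand": 0},
    {"tx": -0.205,"ty": 0.097,"tz": 0.035,"rx": 0,"ry": 0,"rz": 0,"hand": 0},
    {"tx": -0.235,"ty": 0.111,"tz": 0.05,"rx": 0,"ry": 0,"rz": 0,"hand": 0},
    {"tx": -0.253,"ty": 0.119,"tz": 0.066,"rx": 0,"ry": 0,"rz": 0,"hand": 0},
  ],
)

```text
clock: 6.52
ee_pos: [442.4, -234.7, 180.4]
tcp_rot: [0.993, -0.115, 0.0, 0.0]
force: [0.2, -0.4, -1.1]
width: 0.999
gripper_force: 0.0
```

```bash
python3 - <<'E'
from h import *
go(J((-130,-59,73.5)),Q[2])
im=cams.get_image('wrist');cv2.imwrite('pics/w3.png',im[:,:,::-1])
for p in((-95,-60,92),(-165,-60,92)):print(proj('wrist',J(p)))
E
```

```text
6.52 pos [ 442.4 -234.7  180.4] jig [-131.6  -59.6  180.4] F [ 0.2 -0.4 -1.1] w 0.999 g 0.0
t [  1.5  -0.7 106.9] r [ 0.  -0.  -0.2]
[255.24468911 143.30210272]
[255.61467495 233.56065371]
```

View pics/w3.png

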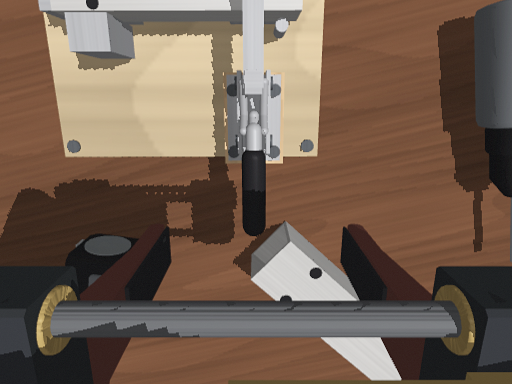

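Sleeve seen from (254,150) to (254,236), centred. The big tube's end at (285,222) lies lower than the fingertips will go.

>>> apply_moves(
  increments=[
    {"tx": 0,"ty": 0,"tz": 0.015,"rx": 0,"ry": 0,"rz": 0,"hand": 0.4},
    {"tx": 0,"ty": 0,"tz": 0.035,"rx": 0,"ry": 0,"rz": 0,"hand": 0.4},
    {"tx": 0,"ty": 0,"tz": 0.055,"rx": 0,"ry": 0,"rz": 0,"hand": 0.4},
    {"tx": 0,"ty": 0,"tz": 0.075,"rx": 0,"ry": 0,"rz": 0,"hand": 0.4},
    {"tx": 0,"ty": 0,"tz": 0.092,"rx": 0,"ry": 0,"rz": 0,"hand": 0.4},
    {"tx": 0,"ty": 0,"tz": 0.102,"rx": 0,"ry": 0,"rz": 0,"hand": 0.5},
    {"tx": 0,"ty": 0,"tz": 0.106,"rx": 0,"ry": 0,"rz": 0,"hand": 0.9},
    {"tx": 0,"ty": 0,"tz": 0.106,"rx": 0,"ry": 0,"rz": 0,"hand": 0.9},
  ],
  squeeze=15,
)

```text
clock: 7.23
ee_pos: [445.5, -234.4, 73.6]
tcp_rot: [0.993, -0.115, -0.0, -0.0]
force: [0.6, 0.4, 0.2]
width: 0.433
gripper_force: 0.0
```

>>> apply_moves(
  increments=[
    {"tx": 0,"ty": 0,"tz": 0,"rx": 0,"ry": 0,"rz": 0,"hand": 0.9},
    {"tx": 0,"ty": 0,"tz": 0,"rx": 0,"ry": 0,"rz": 0,"hand": 0.9},
    {"tx": 0,"ty": 0,"tz": 0,"rx": 0,"ry": 0,"rz": 0,"hand": 0.9},
    {"tx": 0,"ty": 0,"tz": 0,"rx": 0,"ry": 0,"rz": 0,"hand": 0.9},
    {"tx": 0,"ty": 0,"tz": 0,"rx": 0,"ry": 0,"rz": 0,"hand": 0.9},
  ],
  squeeze=15,
)

```text
clock: 7.65
ee_pos: [445.9, -234.3, 74.4]
tcp_rot: [0.993, -0.115, 0.001, 0.0]
force: [2.3, 4.1, 0.0]
width: 0.202
gripper_force: 15.0
```

```bash
python3 -c "
from h import *
go(J((-130,-60,73.5)),Q[2])"
```

```text
7.65 pos [ 445.9 -234.3   74.4] jig [-128.2  -58.4   74.4] F [2.3 4.1 0. ] w 0.202 g 14.995513558387756
t [-1.8  1.6  0.8] r [-0.  -0.1 -0.2]
```

>>> apply_moves(
  increments=[
    {"tx": 0,"ty": 0,"tz": -0.008,"rx": 0,"ry": 0,"rz": 0,"hand": 0.9},
    {"tx": 0.001,"ty": 0,"tz": -0.018,"rx": 0,"ry": 0,"rz": 0,"hand": 0.9},
    {"tx": 0.0025,"ty": 0,"tz": -0.026,"rx": 0,"ry": 0,"rz": 0,"hand": 0.9},
    {"tx": 0.005,"ty": 0,"tz": -0.034,"rx": 0,"ry": 0,"rz": 0,"hand": 0.9},
    {"tx": 0.01,"ty": 0,"tz": -0.043,"rx": 0,"ry": 0,"rz": 0,"hand": 0.9},
    {"tx": 0.016,"ty": 0,"tz": -0.051,"rx": 0,"ry": 0,"rz": 0,"hand": 0.9},
    {"tx": 0.024,"ty": 0,"tz": -0.055,"rx": 0,"ry": 0,"rz": 0,"hand": 0.9},
    {"tx": 0.033,"ty": 0,"tz": -0.057,"rx": 0,"ry": 0,"rz": 0,"hand": 0.9},
  ],
  squeeze=15,
)

```text
clock: 8.32
ee_pos: [475.9, -241.2, 131.3]
tcp_rot: [0.993, -0.115, -0.002, -0.001]
force: [-3.2, 3.8, -0.2]
width: 0.199
gripper_force: 15.0
```

>>> apply_moves(
  increments=[
    {"tx": 0.008,"ty": 0,"tz": 0.001,"rx": 0,"ry": 0,"rz": 0,"hand": 0.9},
    {"tx": 0.015,"ty": 0,"tz": 0.003,"rx": 0,"ry": 0,"rz": 0,"hand": 0.9},
    {"tx": 0.018,"ty": 0,"tz": 0.003,"rx": 0,"ry": 0,"rz": 0,"hand": 0.9},
    {"tx": 0.019,"ty": 0,"tz": 0.003,"rx": 0,"ry": 0,"rz": 0,"hand": 0.9},
  ],
  squeeze=15,
)

```text
clock: 8.65
ee_pos: [497.7, -246.4, 129.2]
tcp_rot: [0.993, -0.115, 0.001, -0.0]
force: [-1.0, 5.5, 5.5]
width: 0.197
gripper_force: 15.0
```

```bash
python3 - <<'E'
from h import *
go(J((-80,-60,127)),Q[2])
im=cams.get_image('scene');cv2.imwrite('pics/s2.png',cv2.resize(im[170:310,130:290,::-1],(640,560),interpolation=cv2.INTER_CUBIC))
E
```

```text
8.65 pos [ 497.7 -246.4  129.2] jig [-75.  -58.5 129.2] F [-1.   5.5  5.5] w 0.197 g 14.997958391904831
t [-5.   1.6  2.2] r [-0.  -0.1 -0.2]
```

View pics/s2.png

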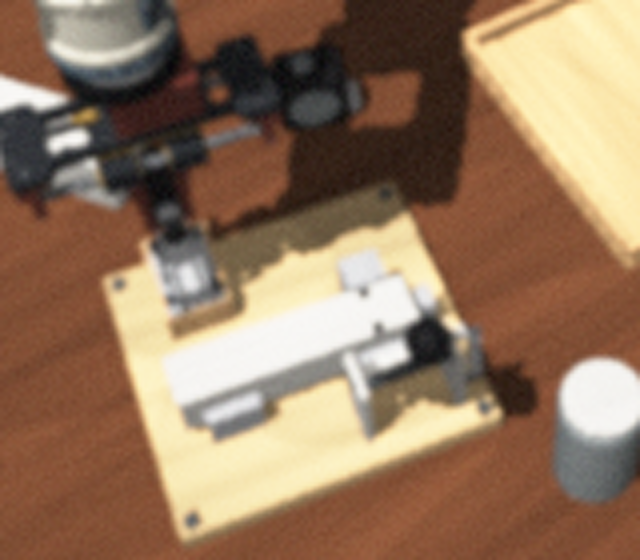

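The clamp arm is up and the tube uncovered, with two holes near (362,292) and (378,328). A small extra push makes sure it is on its stop.

>>> apply_moves(
  increments=[
    {"tx": 0.003,"ty": 0,"tz": 0.001,"rx": 0,"ry": 0,"rz": 0,"hand": 0.9},
    {"tx": 0.006,"ty": 0,"tz": 0.002,"rx": 0,"ry": 0,"rz": 0,"hand": 0.9},
    {"tx": 0.006,"ty": 0,"tz": 0.002,"rx": 0,"ry": 0,"rz": 0,"hand": 0.9},
  ],
  squeeze=15,
)

```text
clock: 8.95
ee_pos: [503.6, -247.7, 127.5]
tcp_rot: [0.993, -0.115, 0.001, -0.0]
force: [-0.2, 6.1, 6.7]
width: 0.197
gripper_force: 15.0
```

>>> apply_moves(
  increments=[
    {"tx": 0.004,"ty": 0,"tz": 0.001,"rx": 0,"ry": 0,"rz": 0,"hand": 0.9},
    {"tx": 0.008,"ty": 0,"tz": 0.002,"rx": 0,"ry": 0,"rz": 0,"hand": 0.9},
    {"tx": 0.008,"ty": 0,"tz": 0.002,"rx": 0,"ry": 0,"rz": 0,"hand": 0.9},
  ],
  squeeze=15,
)

```text
clock: 9.2
ee_pos: [511.9, -249.7, 126.3]
tcp_rot: [0.993, -0.115, 0.002, 0.0]
force: [-1.1, 6.6, 11.8]
width: 0.196
gripper_force: 15.0
```

```bash
python3 - <<'E'
from h import *
go(J((-80,-60,127)),Q[2])
im=cams.get_image('wrist');cv2.imwrite('pics/w4.png',im[:,:,::-1])
E
```

```text
9.2 pos [ 511.9 -249.7  126.3] jig [-60.5 -58.5 126.3] F [-1.1  6.6 11.8] w 0.196 g 15.00127762556076
t [-19.5   1.6  -0.8] r [-0.  -0.2 -0.2]
```

View pics/w4.png

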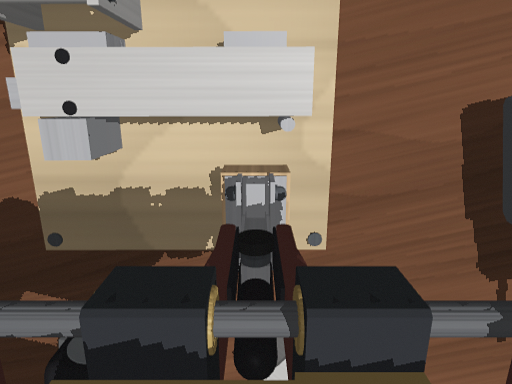

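The foot (255,243) stands up and the sleeve end (255,358) is behind it. The clamp is at its stop, so I let go and rise.

>>> apply_moves(
  increments=[
    {"tx": 0,"ty": 0,"tz": 0,"rx": 0,"ry": 0,"rz": 0,"hand": 0.4},
    {"tx": 0,"ty": 0,"tz": 0,"rx": 0,"ry": 0,"rz": 0,"hand": 0.3},
    {"tx": 0,"ty": 0,"tz": 0,"rx": 0,"ry": 0,"rz": 0,"hand": 0},
    {"tx": 0,"ty": 0,"tz": 0,"rx": 0,"ry": 0,"rz": 0,"hand": 0},
    {"tx": 0,"ty": 0,"tz": 0,"rx": 0,"ry": 0,"rz": 0,"hand": 0},
    {"tx": 0,"ty": 0,"tz": -0.015,"rx": 0,"ry": 0,"rz": 0,"hand": 0},
    {"tx": 0,"ty": 0,"tz": -0.04,"rx": 0,"ry": 0,"rz": 0,"hand": 0},
    {"tx": 0,"ty": 0,"tz": -0.07,"rx": 0,"ry": 0,"rz": 0,"hand": 0},
  ],
)

```text
clock: 9.92
ee_pos: [508.2, -249.0, 192.8]
tcp_rot: [0.993, -0.115, -0.002, -0.001]
force: [-0.1, -0.8, -0.7]
width: 0.76
gripper_force: 0.0
```

>>> apply_moves(
  increments=[
    {"tx": 0,"ty": 0,"tz": -0.03,"rx": 0,"ry": 0,"rz": -7,"hand": 0},
    {"tx": 0,"ty": 0,"tz": -0.06,"rx": 0,"ry": 0,"rz": -14,"hand": 0},
    {"tx": 0.005,"ty": -0.005,"tz": -0.06,"rx": 0,"ry": 0,"rz": -21,"hand": 0},
    {"tx": 0.02,"ty": -0.015,"tz": -0.06,"rx": 0,"ry": 0,"rz": -28,"hand": 0},
    {"tx": 0.04,"ty": -0.025,"tz": -0.06,"rx": 0,"ry": 0,"rz": -35,"hand": 0},
    {"tx": 0.06,"ty": -0.035,"tz": -0.06,"rx": 0,"ry": 0,"rz": -42,"hand": 0},
    {"tx": 0.08,"ty": -0.05,"tz": -0.06,"rx": 0,"ry": 0,"rz": -49,"hand": 0},
    {"tx": 0.08,"ty": -0.05,"tz": -0.06,"rx": 0,"ry": 0,"rz": -56,"hand": 0},
  ],
)

```text
clock: 10.58
ee_pos: [602.1, -217.9, 253.5]
tcp_rot: [0.93, 0.368, 0.001, 0.0]
force: [-1.3, 0.3, 0.4]
width: 0.997
gripper_force: 0.0
```

```bash
python3 - <<'E'
from h import *
go(J((20,-9,200)),Q[2]+np.pi/2)
im=cams.get_image('scene');cv2.imwrite('pics/s3.png',cv2.resize(im[170:310,130:290,::-1],(640,560),interpolation=cv2.INTER_CUBIC))
E
```

```text
10.58 pos [ 602.1 -217.9  253.5] jig [ 20.3  -7.1 253.5] F [-1.3  0.3  0.4] w 0.997 g 0.0
t [-1.8  0.7 53.5] r [  0.1  -0.1 -33.7]
```

View pics/s3.png

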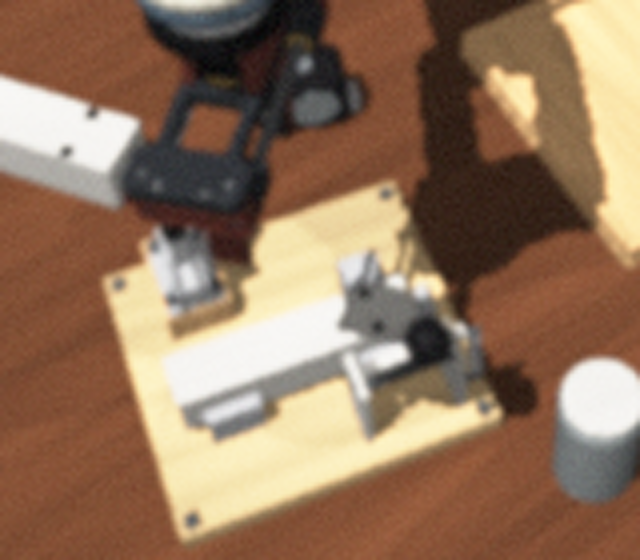

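Ten pictures are viewed, so the rest is done by numbers. Projecting the open-handle geometry into the last wrist view predicts the sleeve end at row 366 against 358 seen, so the clamp is fully open. Now I align over the tube.

>>> apply_moves(
  increments=[
    {"tx": 0,"ty": 0,"tz": 0,"rx": 0,"ry": 0,"rz": -7,"hand": 0},
    {"tx": -0.001,"ty": 0,"tz": 0,"rx": 0,"ry": 0,"rz": -14,"hand": 0},
    {"tx": -0.002,"ty": 0,"tz": 0,"rx": 0,"ry": 0,"rz": -21,"hand": 0},
    {"tx": -0.002,"ty": 0.001,"tz": 0,"rx": 0,"ry": 0,"rz": -28,"hand": 0},
    {"tx": -0.002,"ty": 0.001,"tz": 0,"rx": 0,"ry": 0,"rz": -33.7,"hand": 0},
    {"tx": -0.002,"ty": 0.001,"tz": 0.01,"rx": 0,"ry": 0,"rz": -33.7,"hand": 0},
    {"tx": -0.002,"ty": 0.001,"tz": 0.02,"rx": 0,"ry": 0,"rz": -33.7,"hand": 0},
    {"tx": -0.002,"ty": 0.001,"tz": 0.02,"rx": 0,"ry": 0,"rz": -33.7,"hand": 0},
  ],
)

```text
clock: 11.3
ee_pos: [596.3, -220.7, 230.7]
tcp_rot: [0.787, 0.617, -0.001, -0.002]
force: [-0.7, -0.2, -0.9]
width: 1.002
gripper_force: 0.0
```

```bash
python3 - <<'E'
from h import *
for _ in range(3):
    im=cams.get_image('wrist')
    go(J((20,-9.5,36)),Q[2]+np.pi/2)
# tube ends edges: expected tube outline corners & dark foot blob
for p in((0,-90,70),(40,-90,70),(0,0,70),(40,0,70)):print(p,proj('wrist',J(p)).round(1))
g=cv2.cvtColor(im,cv2.COLOR_RGB2GRAY)
for off in(-10,-25):
    a=proj('wrist',J((0,off,70)));b=proj('wrist',J((40,off,70)));r=int(round(a[1]))
    lo=int(min(a[0],b[0]))-20;hi=int(max(a[0],b[0]))+20
    print(off,a.round(1),b.round(1),r,lo,g[r,lo:hi:2].tolist())
E
```

```text
11.35 pos [ 596.7 -220.8  231.6] jig [ 15.6 -11.2 231.6] F [-0.3 -0.  -0.3] w 1.001 g 0.0
t [  1.7   5.1 195.6] r [-0.2 -0.  -0.6]
11.4 pos [ 597.2 -221.   232.4] jig [ 16.2 -11.2 232.4] F [0.6 0.  0.4] w 0.997 g 0.0
t [  1.7   4.2 196.4] r [-0.1 -0.  -0.6]
11.45 pos [ 597.7 -221.1  233.1] jig [ 16.7 -11.3 233.1] F [-0.3 -0.6  1.1] w 1.005 g 0.0
t [  1.8   3.5 197.1] r [-0.1 -0.  -0.6]
(0, -90, 70) [239.2 247.8]
(40, -90, 70) [278.  247.5]
(0, 0, 70) [237.  161.8]
(40, 0, 70) [278.7 161.4]
-10 [237.3 172. ] [278.6 171.6] 172 217 [186, 186, 188, 189, 189, 187, 187, 191, 191, 193, 93, 94, 204, 203, 203, 205, 206, 199, 203, 206, 199, 206, 206, 205, 203, 200, 204, 204, 202, 207, 201, 204, 203, 173, 173, 171, 174, 176, 176, 176, 177]
-25 [237.7 186.9] [278.5 186.5] 187 217 [185, 184, 185, 186, 188, 186, 185, 189, 188, 191, 91, 88, 209, 204, 203, 205, 207, 200, 204, 206, 199, 206, 208, 205, 203, 202, 205, 206, 202, 209, 203, 203, 208, 76, 78, 107, 176, 172, 171, 178, 186]
```

>>> apply_moves(
  increments=[
    {"tx": 0.001,"ty": 0.001,"tz": 0.01,"rx": 0,"ry": 0,"rz": 0,"hand": 0},
    {"tx": 0.001,"ty": 0.002,"tz": 0.03,"rx": 0,"ry": 0,"rz": 0,"hand": 0},
    {"tx": 0.001,"ty": 0.002,"tz": 0.055,"rx": 0,"ry": 0,"rz": 0,"hand": 0},
    {"tx": 0.001,"ty": 0.002,"tz": 0.08,"rx": 0,"ry": 0,"rz": 0,"hand": 0},
    {"tx": 0.001,"ty": 0.002,"tz": 0.095,"rx": 0,"ry": 0,"rz": 0,"hand": 0},
    {"tx": 0.001,"ty": 0.002,"tz": 0.1,"rx": 0,"ry": 0,"rz": 0,"hand": 0},
    {"tx": 0.001,"ty": 0.002,"tz": 0.1,"rx": 0,"ry": 0,"rz": 0,"hand": 0},
    {"tx": 0.001,"ty": 0.002,"tz": 0.1,"rx": 0,"ry": 0,"rz": 0,"hand": 0},
  ],
)

```text
clock: 12.12
ee_pos: [600.7, -220.7, 134.1]
tcp_rot: [0.785, 0.619, 0.0, 0.0]
force: [-0.4, 0.4, -0.6]
width: 0.997
gripper_force: 0.0
```

```bash
python3 - <<'E'
from h import *
for _ in range(2):
    im=cams.get_image('wrist')
    go(J((22,-9.5,36)),Q[2]+np.pi/2)
g=cv2.cvtColor(im,cv2.COLOR_RGB2GRAY)
for off in(-2,-10,-25,-35):
    a=proj('wrist',J((2,off,70)));b=proj('wrist',J((42,off,70)));r=int(round(a[1]))
    lo=int(min(a[0],b[0]))-14;hi=int(max(a[0],b[0]))+14
    e=np.abs(np.diff(g[r,lo:hi].astype(int)));k=np.where(e>25)[0]+lo
    print(off,a.round(1),b.round(1),r,k.tolist())
E
```

```text
12.17 pos [ 601.  -220.9  134.7] jig [ 19.9 -10.3 134.7] F [-0.2 -0.8 -0.4] w 1.001 g 0.0
t [ 0.8  1.9 98.7] r [ 0.1  0.  -0.5]
12.22 pos [ 601.2 -221.   135. ] jig [ 20.1 -10.3 135. ] F [-0.6  0.  -0.1] w 1.001 g 0.0
t [ 0.9  1.7 99.1] r [ 0.1  0.  -0.5]
-2 [227.4 193. ] [285.6 192.5] 193 [222, 227]
-10 [227.7 204. ] [285.4 203.6] 204 [223, 227, 228, 285, 286, 287]
-25 [228.3 224.3] [285.  223.8] 224 [224, 228, 285, 295]
-35 [228.8 237.4] [284.8 236.9] 237 [224, 228, 229]
```

>>> apply_moves(
  increments=[
    {"tx": 0.001,"ty": 0.0017,"tz": 0.015,"rx": 0,"ry": 0,"rz": -0.4,"hand": 0},
    {"tx": 0.001,"ty": 0.0017,"tz": 0.03,"rx": 0,"ry": 0,"rz": -0.4,"hand": 0},
    {"tx": 0.001,"ty": 0.0017,"tz": 0.045,"rx": 0,"ry": 0,"rz": -0.4,"hand": 0},
    {"tx": 0.001,"ty": 0.0017,"tz": 0.06,"rx": 0,"ry": 0,"rz": -0.4,"hand": 0},
    {"tx": 0.001,"ty": 0.0017,"tz": 0.073,"rx": 0,"ry": 0,"rz": -0.4,"hand": 0},
    {"tx": 0.001,"ty": 0.0017,"tz": 0.085,"rx": 0,"ry": 0,"rz": -0.4,"hand": 0},
    {"tx": 0.001,"ty": 0.0017,"tz": 0.093,"rx": 0,"ry": 0,"rz": -0.4,"hand": 0},
    {"tx": 0.001,"ty": 0.0017,"tz": 0.098,"rx": 0,"ry": 0,"rz": -0.4,"hand": 0},
  ],
)

```text
clock: 12.88
ee_pos: [601.7, -219.9, 34.4]
tcp_rot: [0.783, 0.622, -0.0, -0.0]
force: [0.1, 0.6, -1.2]
width: 0.999
gripper_force: 0.0
```

>>> apply_moves(
  increments=[
    {"tx": 0,"ty": 0,"tz": 0,"rx": 0,"ry": 0,"rz": 0,"hand": 0.7},
    {"tx": 0,"ty": 0,"tz": 0,"rx": 0,"ry": 0,"rz": 0,"hand": 0.7},
    {"tx": 0,"ty": 0,"tz": 0,"rx": 0,"ry": 0,"rz": 0,"hand": 0.7},
    {"tx": 0,"ty": 0,"tz": 0,"rx": 0,"ry": 0,"rz": 0,"hand": 0.7},
    {"tx": 0,"ty": 0,"tz": 0,"rx": 0,"ry": 0,"rz": 0,"hand": 0.7},
    {"tx": 0,"ty": 0,"tz": 0,"rx": 0,"ry": 0,"rz": 0,"hand": 0.7},
    {"tx": 0,"ty": 0,"tz": 0,"rx": 0,"ry": 0,"rz": 0,"hand": 0.7},
    {"tx": 0,"ty": 0,"tz": 0,"rx": 0,"ry": 0,"rz": 0,"hand": 0.7},
  ],
  squeeze=35,
)

```text
clock: 13.55
ee_pos: [602.2, -220.1, 35.9]
tcp_rot: [0.783, 0.622, 0.0, 0.0]
force: [-0.9, 0.6, 1.8]
width: 0.454
gripper_force: 35.0
```

```bash
python3 -c "
from h import *
go(J((22,-9.5,36)),Q[2]+np.pi/2)"
```

```text
13.55 pos [ 602.2 -220.1   35.9] jig [20.9 -9.3 35.9] F [-0.9  0.6  1.8] w 0.454 g 35.000036135315895
t [-0.2  1.1 -0.1] r [ 0.  0. -0.]
```

>>> apply_moves(
  increments=[
    {"tx": 0,"ty": 0,"tz": -0.006,"rx": 0,"ry": 0,"rz": 0,"hand": 0.7},
    {"tx": 0,"ty": 0,"tz": -0.016,"rx": 0,"ry": 0,"rz": 0,"hand": 0.7},
    {"tx": 0,"ty": 0,"tz": -0.03,"rx": 0,"ry": 0,"rz": 0,"hand": 0.7},
    {"tx": 0,"ty": 0,"tz": -0.048,"rx": 0,"ry": 0,"rz": 0,"hand": 0.7},
    {"tx": 0,"ty": 0,"tz": -0.07,"rx": 0,"ry": 0,"rz": 0,"hand": 0.7},
    {"tx": 0,"ty": 0,"tz": -0.095,"rx": 0,"ry": 0,"rz": 0,"hand": 0.7},
    {"tx": 0,"ty": 0,"tz": -0.12,"rx": 0,"ry": 0,"rz": 0,"hand": 0.7},
    {"tx": 0,"ty": 0,"tz": -0.14,"rx": 0,"ry": 0,"rz": 0,"hand": 0.7},
  ],
  squeeze=35,
)

```text
clock: 14.22
ee_pos: [602.6, -220.3, 179.2]
tcp_rot: [0.783, 0.622, 0.001, 0.001]
force: [1.3, -0.6, -0.8]
width: 0.453
gripper_force: 35.0
```

```bash
python3 -c "
from h import *
y=-.073
# tube centre is ~9 mm ahead (tool x) of grip
w=np.array([552.6,173.8,170])-9*np.array([-np.sin(y),np.cos(y),0])
go(w,y+np.pi/2)"
```

```text
14.22 pos [ 602.6 -220.3  179.2] jig [ 21.2  -9.3 179.2] F [ 1.3 -0.6 -0.8] w 0.453 g 34.9997428804636
t [ 363.6 -136.7    8.7] r [ 0.1  0.  -8.9]
```

>>> apply_moves(
  increments=[
    {"tx": 0.01,"ty": -0.004,"tz": 0,"rx": 0,"ry": 0,"rz": 0,"hand": 0.7},
    {"tx": 0.028,"ty": -0.01,"tz": 0,"rx": 0,"ry": 0,"rz": -1,"hand": 0.7},
    {"tx": 0.053,"ty": -0.02,"tz": 0,"rx": 0,"ry": 0,"rz": -2,"hand": 0.7},
    {"tx": 0.08,"ty": -0.03,"tz": 0,"rx": 0,"ry": 0,"rz": -3,"hand": 0.7},
    {"tx": 0.107,"ty": -0.04,"tz": 0,"rx": 0,"ry": 0,"rz": -4.5,"hand": 0.7},
    {"tx": 0.134,"ty": -0.05,"tz": 0,"rx": 0,"ry": 0,"rz": -6,"hand": 0.7},
    {"tx": 0.161,"ty": -0.06,"tz": 0,"rx": 0,"ry": 0,"rz": -7.5,"hand": 0.7},
    {"tx": 0.188,"ty": -0.07,"tz": 0,"rx": 0,"ry": 0,"rz": -8.9,"hand": 0.7},
  ],
  squeeze=35,
)

```text
clock: 14.88
ee_pos: [575.2, -19.1, 175.2]
tcp_rot: [0.732, 0.681, -0.0, -0.0]
force: [-0.2, -0.1, -1.0]
width: 0.456
gripper_force: 35.0
```

```bash
python3 -c "
from h import *
y=-.073
w=np.array([552.6,173.8,100])-9*np.array([-np.sin(y),np.cos(y),0])
go(w,y+np.pi/2)"
```

```text
14.88 pos [575.2 -19.1 175.2] jig [-50.9 180.4 175.2] F [-0.2 -0.1 -1. ] w 0.456 g 34.99924421310425
t [181.8 -36.4  75.3] r [-0.1 -0.   0. ]
```

>>> apply_moves(
  increments=[
    {"tx": 0.026,"ty": -0.005,"tz": 0,"rx": 0,"ry": 0,"rz": 0,"hand": 0.7},
    {"tx": 0.054,"ty": -0.011,"tz": 0,"rx": 0,"ry": 0,"rz": 0,"hand": 0.7},
    {"tx": 0.082,"ty": -0.016,"tz": 0.005,"rx": 0,"ry": 0,"rz": 0,"hand": 0.7},
    {"tx": 0.11,"ty": -0.022,"tz": 0.015,"rx": 0,"ry": 0,"rz": 0,"hand": 0.7},
    {"tx": 0.138,"ty": -0.028,"tz": 0.03,"rx": 0,"ry": 0,"rz": 0,"hand": 0.7},
    {"tx": 0.16,"ty": -0.032,"tz": 0.045,"rx": 0,"ry": 0,"rz": 0,"hand": 0.7},
    {"tx": 0.175,"ty": -0.035,"tz": 0.06,"rx": 0,"ry": 0,"rz": 0,"hand": 0.7},
    {"tx": 0.1815,"ty": -0.0365,"tz": 0.075,"rx": 0,"ry": 0,"rz": 0,"hand": 0.7},
  ],
  squeeze=35,
)

```text
clock: 15.55
ee_pos: [552.0, 165.1, 99.7]
tcp_rot: [0.732, 0.681, -0.0, -0.0]
force: [0.7, -0.1, -1.1]
width: 0.457
gripper_force: 35.0
```

```bash
python3 -c "
from h import *
y=-.073
w=np.array([552.6,173.8,14])-9*np.array([-np.sin(y),np.cos(y),0])
go(w,y+np.pi/2)
# tray corners in wrist view vs prediction, by where the wrist sees wall edges
"
```

```text
15.55 pos [552.  165.1  99.7] jig [-115.1  354.7   99.7] F [ 0.7 -0.1 -1.1] w 0.457 g 34.99980702996254
t [-0.3 -0.  85.7] r [-0.  -0.   0.1]
```

>>> apply_moves(
  increments=[
    {"tx": 0,"ty": 0,"tz": 0.012,"rx": 0,"ry": 0,"rz": 0,"hand": 0.7},
    {"tx": 0,"ty": 0,"tz": 0.026,"rx": 0,"ry": 0,"rz": 0,"hand": 0.7},
    {"tx": 0,"ty": 0,"tz": 0.04,"rx": 0,"ry": 0,"rz": 0,"hand": 0.7},
    {"tx": 0,"ty": 0,"tz": 0.053,"rx": 0,"ry": 0,"rz": 0,"hand": 0.7},
    {"tx": 0,"ty": 0,"tz": 0.064,"rx": 0,"ry": 0,"rz": 0,"hand": 0.7},
    {"tx": 0,"ty": 0,"tz": 0.072,"rx": 0,"ry": 0,"rz": 0,"hand": 0.7},
    {"tx": 0,"ty": 0,"tz": 0.078,"rx": 0,"ry": 0,"rz": 0,"hand": 0.7},
    {"tx": 0,"ty": 0,"tz": 0.08,"rx": 0,"ry": 0,"rz": 0,"hand": 0.7},
  ],
  squeeze=35,
)

```text
clock: 16.22
ee_pos: [553.1, 162.3, 19.7]
tcp_rot: [0.733, 0.681, -0.001, -0.0]
force: [0.1, 0.2, -0.9]
width: 0.456
gripper_force: 35.0
```

>>> apply_moves(
  increments=[
    {"tx": 0,"ty": 0,"tz": 0.001,"rx": 0,"ry": 0,"rz": 0,"hand": 0.7},
    {"tx": 0,"ty": 0,"tz": 0.002,"rx": 0,"ry": 0,"rz": 0,"hand": 0.7},
    {"tx": 0,"ty": 0,"tz": 0.003,"rx": 0,"ry": 0,"rz": 0,"hand": 0.7},
    {"tx": 0,"ty": 0,"tz": 0.004,"rx": 0,"ry": 0,"rz": 0,"hand": 0.7},
  ],
  squeeze=35,
)

```text
clock: 16.55
ee_pos: [553.9, 162.7, 17.1]
tcp_rot: [0.733, 0.681, 0.0, 0.0]
force: [-1.2, 0.4, -1.9]
width: 0.453
gripper_force: 35.0
```

>>> apply_moves(
  increments=[
    {"tx": 0,"ty": 0,"tz": 0.001,"rx": 0,"ry": 0,"rz": 0,"hand": 0.7},
    {"tx": 0,"ty": 0,"tz": 0.002,"rx": 0,"ry": 0,"rz": 0,"hand": 0.7},
    {"tx": 0,"ty": 0,"tz": 0.002,"rx": 0,"ry": 0,"rz": 0,"hand": 0.7},
  ],
)

```text
clock: 16.8
ee_pos: [553.5, 162.6, 14.7]
tcp_rot: [0.733, 0.681, 0.0, 0.0]
force: [-0.5, 0.6, -1.9]
width: 0.456
gripper_force: 35.0
```

>>> apply_moves(
  increments=[
    {"tx": 0,"ty": 0,"tz": 0.001,"rx": 0,"ry": 0,"rz": 0,"hand": 0.7},
    {"tx": 0,"ty": 0,"tz": 0.002,"rx": 0,"ry": 0,"rz": 0,"hand": 0.7},
    {"tx": 0,"ty": 0,"tz": 0.002,"rx": 0,"ry": 0,"rz": 0,"hand": 0.7},
  ],
)

```text
clock: 17.05
ee_pos: [553.6, 162.7, 13.9]
tcp_rot: [0.733, 0.681, 0.0, 0.0]
force: [-3.6, -1.5, 11.7]
width: 0.453
gripper_force: 35.0
```

Contact with the tray floor (Fz 11.7 N). Releasing and rising.

>>> apply_moves(
  increments=[
    {"tx": 0,"ty": 0,"tz": 0,"rx": 0,"ry": 0,"rz": 0,"hand": 0.45},
    {"tx": 0,"ty": 0,"tz": 0,"rx": 0,"ry": 0,"rz": 0,"hand": 0.3},
    {"tx": 0,"ty": 0,"tz": 0,"rx": 0,"ry": 0,"rz": 0,"hand": 0.2},
    {"tx": 0,"ty": 0,"tz": 0,"rx": 0,"ry": 0,"rz": 0,"hand": 0.2},
    {"tx": 0,"ty": 0,"tz": 0,"rx": 0,"ry": 0,"rz": 0,"hand": 0.2},
    {"tx": 0,"ty": 0,"tz": -0.01,"rx": 0,"ry": 0,"rz": 0,"hand": 0.2},
    {"tx": 0,"ty": 0,"tz": -0.03,"rx": 0,"ry": 0,"rz": 0,"hand": 0.2},
    {"tx": 0,"ty": 0,"tz": -0.06,"rx": 0,"ry": 0,"rz": 0,"hand": 0.2},
  ],
)

```text
clock: 17.72
ee_pos: [551.6, 162.1, 71.7]
tcp_rot: [0.733, 0.681, -0.002, -0.001]
force: [-0.1, 0.5, -1.1]
width: 0.795
gripper_force: 0.0
```

>>> apply_moves(
  increments=[
    {"tx": 0,"ty": 0,"tz": -0.03,"rx": 0,"ry": 0,"rz": 0,"hand": 0},
    {"tx": 0,"ty": 0.0,"tz": -0.06,"rx": 0,"ry": 0,"rz": 0,"hand": 0},
    {"tx": 0.01,"ty": -0.01,"tz": -0.09,"rx": 0,"ry": 0,"rz": 0,"hand": 0},
    {"tx": 0.03,"ty": -0.03,"tz": -0.12,"rx": 0,"ry": 0,"rz": 0,"hand": 0},
    {"tx": 0.05,"ty": -0.05,"tz": -0.14,"rx": 0,"ry": 0,"rz": 0,"hand": 0},
    {"tx": 0.07,"ty": -0.08,"tz": -0.15,"rx": 0,"ry": 0,"rz": 0,"hand": 0},
    {"tx": 0.09,"ty": -0.1,"tz": -0.15,"rx": 0,"ry": 0,"rz": 0,"hand": 0},
    {"tx": 0.1,"ty": -0.12,"tz": -0.15,"rx": 0,"ry": 0,"rz": 0,"hand": 0},
  ],
)

```text
clock: 18.38
ee_pos: [440.5, 273.0, 224.6]
tcp_rot: [0.732, 0.681, 0.002, 0.0]
force: [-0.4, -0.2, -0.7]
width: 0.995
gripper_force: 0.0
```

```bash
python3 - <<'E'
from h import *
s=telemetry.sense();print(s['clock'],s['ee_pos'])
im=cams.get_image('scene').astype(int)
# bright grey (tube) mask within tray region, back-projected at tube top z=48
u=[proj('scene',J(p,[552.6,173.8,-.073])) for p in((122,107,30),(122,-107,30),(-122,-107,30),(-122,107,30))]
m=np.zeros(im.shape[:2],np.uint8);cv2.fillPoly(m,[np.int32(u)],1)
g=((im.min(2)>150)&(im.max(2)-im.min(2)<25)&(m>0)).astype(np.uint8)
n,l,st,c=cv2.connectedComponentsWithStats(g);k=1+np.argmax(st[1:,4]);print(st[k])
r=cv2.minAreaRect(np.argwhere(l==k)[:,::-1].astype(np.float32))
print('tube top corners',[ray('scene',p,48).round().tolist() for p in cv2.boxPoints(r)])
# clamp and leaf: dark blobs in top view near expected open positions
t=cams.get_image('top').astype(int);d=(t.max(2)<45).astype(np.uint8)
for nm,p in dict(knob=(128,60,203),sleeve_end=(-86,-60,180),oldknob=(-70,60,75),oldgrip=(-150,-60,92)).items():
    a=proj('top',J(p));x,y=np.int32(a.round());print(nm,a.round(1),'dark in 7x7:',d[y-3:y+4,x-3:x+4].sum())
n,l,st,c=cv2.connectedComponentsWithStats(d[120:230,260:370].copy());print([(st[i].tolist(),(c[i]+[260,120]).round(1).tolist()) for i in range(1,n) if st[i][4]>8])
E
```

```text
18.3833 [440.48259988 273.04743188 224.64663046]
[269 174  49  34 615]
tube top corners [[528.0, 67.0, 48.0], [527.0, 270.0, 48.0], [583.0, 252.0, 48.0], [581.0, 55.0, 48.0]]
knob [310.7 128.3] dark in 7x7: 29
sleeve_end [329.4 197.2] dark in 7x7: 14
oldknob [294.1 186.6] dark in 7x7: 0
oldgrip [321.5 215.4] dark in 7x7: 0
[([46, 4, 8, 7, 41], [309.6, 127.0]), ([65, 74, 5, 6, 17], [326.8, 196.5]), ([7, 97, 10, 13, 44], [270.4, 223.4])]
```

```bash
python3 -c "
from h import *
print(env.sign_off())"
```

```text
the job is handed in; nothing more can be done
None
```

I handed the job in at about 18.5 s on the clock: the leaf is open on its stop, the clamp is open, the tube lies flat in the tray, and I moved nothing else. The final state was checked from image measurements only, because all 10 picture views were used, and the judging result was not shown.

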